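# Shut the rinse water and drain the cup

## Task

The steel cup standing mouth-down on the cup rinser is rinsed. First, with the cup still in place on the rinser, shut the water by turning the blue knob clockwise all the way to its stop; then move the cup to the empty nest of the green draining tray, setting it flat on the nest's floor, mouth down, before you let go of it. Leave the water shut and do not disturb the two cups already draining or the bowls and the soap bottle standing behind.

Things in the scene. Friction and masses are not known exactly. Their poses are not given: they have to be found in the camera images.
- knob (a joint): angle of the blue water knob. 0 = shut, at its end stop (white pointer at the red mark, towards the rinser's own -x side); grows to 2.6 rad as it is turned anticlockwise seen from above, so shutting is clockwise. Dry friction about 0.06 N m, no spring: it stays where left. It starts 1.6 to 2.4 rad from the stop, so expect to let go and grip again
- knob_grip (a point): on the knob's vertical axis, turns with it. The bar grip is 48 mm long (along this frame's x) and 14 mm wide (along y); its flat sides run from 24 mm below this point to 10 mm above it. Below the bar is a disc of radius 26 mm (top 24 mm below this point); the steel deck is 33 mm below. The white pointer line is on the bar's -x half
- rinser: steel rinser console, fixed to the counter, 180 (x) x 320 (y) x 60 mm high, origin under its centre. The knob stands on its deck at (0, -85) mm; the cup stands over a round recess 117 mm wide at (0, +85) mm
- rinser_seat (a point): centre of the black six-armed support (spider) in the rinser's recess, on its upper face, 6 mm below the deck: the rinsed cup stands here, within about 8 mm of the centre
- cup: the rinsed steel cup, loose, upside down (mouth down) on the rinser; weighs 80 to 170 g. Origin: centre of the mouth's rim plane; z points from the mouth to the closed base, so up when the cup is mouth down. Height 80 mm; straight round body 58 mm across, with a rim bead 64 mm across over the 7 mm next to the mouth. Wall 3 mm
- tray: green plastic draining tray, fixed, 110 (x) x 325 (y) x 16 mm high, origin under its centre. Three round nests 72 mm wide and 10 mm deep (floor 6 mm above the counter) at y = -105, 0 and +105 mm on its centre line; two hold draining cups, one is empty
- free_nest: the empty nest of the tray (which of the three varies): origin at the centre of its floor, z up
- cup_a: draining cup, same shape as the rinsed cup, mouth down in a nest, origin at the centre of its mouth's rim; leave alone
- cup_b: the other draining cup, likewise; leave alone
- bowl: steel bowl upside down, 110 mm across, 48 mm high, origin under its centre; leave alone
- bowl_stack: stack of five steel bowls, 110 mm across, 96 mm high, origin under its centre; leave alone
- soap: yellow soap bottle with a red cap, 64 mm across, 170 mm high, origin under its centre; leave alone

How it is judged:
By the outcome, as a careful person would: the job done as asked, in the order asked, and still so for the second after the job is handed in, with the robot touching nothing.
It also fails if it takes over 72 s, if anything falls off the work surface, if the arm or the gripper's body presses on something with over 40 N, if the wrist force passes 120 N, or if a joint passes its speed limit or range.

## Robot

A 7-joint arm with a two-finger parallel gripper is mounted at the origin on the work surface. World frame = base frame: x ahead of the robot, y to its left, z up, the work surface at z = 0. Lengths are in m, angles in rad, forces in N, time in s.
With the tool pointing down it reaches from about 0.4 to 0.85 m from the base axis. Payload 4.4 kg.
Tool frame: the origin (TCP) lies at the very end of the fingers, on their centre line; the grasp point (between the pads) lies 19 mm behind it; z points along the fingers, y is the line along which they close (so a half turn about z gives the same grasp; the last joint's range is limited). The gripper opens to 94 mm and grips with 3 to 60 N. Pads are 16 mm wide; open, the fingers measure 119 mm over their backs; the gripper's body (75 mm by 177 mm) begins 78 mm behind the grasp point.
Start: joints at [-1.254, 0.628, 0.038, 1.517, -0.027, 0.996, -0.02], TCP at [0.243, 0.603, 0.205] pointing down, gripper open.
Joint ranges: [-3.06, 3.06], [-0.37, 2.12], [-1.25, 1.32], [0.18, 2.47], [-1.1, 4.24], [0.23, 1.98], [-2.94, 2.94]. Speed limits (rad/s): [2.57, 2.57, 3.14, 3.14, 3.14, 3.14, 3.14].

## Interface

Orientations are given as a unit quaternion [w, x, y, z].
In Python, from plant import state, snapshot, get_calibration, hand_in gives the robot as it stands.
- The arm moves only by the tool send_rows, never from a script. Its argument "steps" is a list of rows, each an object with "translation": the shift along the tool's x, y, z in units of 50 mm (1.0 is 50 mm), a list of three; "turn": the turn about the tool's z in degrees; "claw": the opening, from -1 (shut) to 1 (fully open). A call has 1 to 20 rows; each row shifts and turns the commanded pose from where the row before left it, along the tool's axes as they then stand; what a row does not reach is not made up. A row lasts 1/10 s, in which the tool goes at most 50 mm and 8.59 degrees, less where a joint would pass 70% of its speed; a pose out of reach is approached as far as the arm can. A call is refused whole if a number of a shift passes 1 or a number of a turn 8.59, either way. A call with a gripper value outside its range is refused whole. The fingers move at their own pace and stop on an object; "grip_force" is the grip in N (left out, the last holds). Time passes only in rows, so rows that do not move let the fingers close. It gives the time, the measured TCP pose, the force, the opening and the grip force at its end, in the units of the state.
- state(): the state, without advancing time (a new reading comes with each control period).
- snapshot(name): name is "scene" or "top"; returns (picture, depth): 384x512x3 uint8, blue, green, red; 384x512 float32, m along the optical axis (not along the pixel's ray), 0 where there is no reading.
- get_calibration(name): a dict with "camera_matrix" (3x3 intrinsics, pixels), "R" (3x3) and "t" (3): a world point X has camera coordinates R X + t. Camera axes: x right, y down, z forward; pixel columns grow to the right and rows downward; lengths in m; the calibration is good to about 2 mm. A picture is of the moment at which its call begins. get_calibration takes no time and is no camera call.
- hand_in(): hands the job in; it is judged then, once.
The state is a dict: "t": time; "joint_positions": joint angles; "qd": joint speeds; "tau": joint torques, N m; "ee_pos": TCP position; "tcp_rot": TCP orientation; "ft_force": force on the tool from outside, world axes, zero at the start; "torque": the same for the moment, N m; "opening": finger opening in m; "grasp_force": force on a finger pad.
Only numpy, scipy, OpenCV 4.12 (cv2) and the standard library are available. Lean on these libraries where they do the work, as an engineer would, in place of code of your own. Each camera call takes 0.05 s, during which the arm holds its last target. There are 200 camera calls.

## Working session

There is one attempt and no reset: what is moved stays moved. The work goes in short steps, Python scripts to look and compute and a tool call to move; the robot and the scene stay as the last step left them, time stands still between calls to the robot, and variables do not carry over. Pictures are saved under pics/ and viewed, at most 10 in all, crops included, and the job is handed in when it is done.

Besides the shell and the picture viewer there is one more tool, called as name(argument=value, ...) on one line, values as JSON. send_rows: Moves the arm, as the interface text tells. Its arguments: {"type":"object","properties":{"steps":{"type":"array","items":{"type":"object","properties":{"translation":{"type":"array","items":{"type":"number"}},"turn":{"type":"number"},"claw":{"type":"number"}}}},"grip_force":{"type":"number"}},"required":["steps"]}

```bash
mkdir -p pics
cat > h.py <<'E'
import numpy as np, cv2
from plant import state, snapshot, get_calibration, hand_in
def grab(n):
    im,d=snapshot(n); np.savez(f'/tmp/{n}.npz',im=im,d=d); return im,d
def cloud(n,d):
    c=get_calibration(n);K=np.array(c['camera_matrix']);R=np.array(c['R']);t=np.array(c['t'])
    v,u=np.mgrid[:d.shape[0],:d.shape[1]]
    P=np.stack([(u-K[0,2])/K[0,0]*d,(v-K[1,2])/K[1,1]*d,d],-1)
    return (P-t)@R
E
python3 - <<'E'
from h import *
for n in ('top','scene'):
    im,d=grab(n); cv2.imwrite(f'pics/{n}0.png',im)
    c=get_calibration(n); print(n,np.round(c['camera_matrix'],1).tolist(),np.round(-np.array(c['R']).T@np.array(c['t']),3))
s=state();print({k:np.round(v,3).tolist() for k,v in s.items()})
E
```

```text
top [[481.2, 0.0, 258.2], [0.0, 481.2, 177.0], [0.0, 0.0, 1.0]] [0.496 0.024 1.135]
scene [[398.9, 0.0, 260.3], [0.0, 398.9, 181.5], [0.0, 0.0, 1.0]] [1.403 0.57  0.698]
{'t': 0.1, 'joint_positions': [-1.254, 0.629, 0.038, 1.518, -0.027, 0.996, -0.02], 'qd': [0.001, -0.002, 0.0, -0.004, 0.001, 0.001, 0.001], 'tau': [0.004, -55.079, 1.147, -18.712, -0.052, 0.019, 0.0], 'ee_pos': [0.243, 0.602, 0.205], 'tcp_rot': [-0.0, 0.19, 0.982, -0.001], 'ft_force': [-0.339, 0.44, -1.021], 'torque': [-0.035, 0.007, -0.011], 'grasp_force': 0.0, 'opening': 0.094}
```

View pics/top0.png

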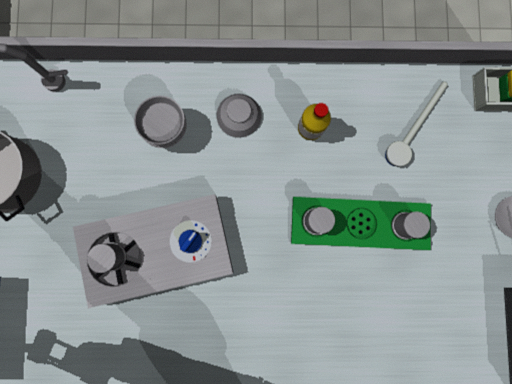

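View pics/scene0.png

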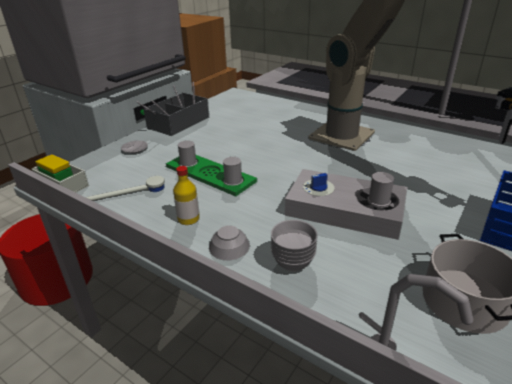

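The top view shows the rinser at lower left, with the cup near px (101,258), the knob near (190,241) and the red mark at (194,258). The tray is at right with its middle nest (361,223) empty. The scene view agrees. Next I'll measure positions.

```bash
cat >> h.py <<'E'
def measure(im,d,pr=True):
    P=cloud('top',d); z=P[...,2]; hsv=cv2.cvtColor(im,cv2.COLOR_BGR2HSV)
    o={}
    v,u=np.mgrid[:384,:512]
    def near(c,r): return (u-c[0])**2+(v-c[1])**2<r*r
    def circ(m):
        q=P[m]; (c,r)=cv2.minEnclosingCircle(q[:,:2].astype(np.float32)); return np.round([*c,r,np.median(q[:,2]),len(q)],4), np.round(q.mean(0),4)
    o['P']=P;o['circ']=circ;o['near']=near;o['hsv']=hsv
    return o
E
python3 - <<'E'
from h import *
f=np.load('/tmp/top.npz');im,d=f['im'],f['d'];o=measure(im,d);P,circ,near,hsv=o['P'],o['circ'],o['near'],o['hsv'];z=P[...,2]
for n,c,h in (('cup',(101,258),.134),('a',(320,220),.086),('b',(415,224),.086)):
    m=near(c,28)&(abs(z-h)<.006); print(n,*circ(m))
# deck
m=(abs(z-.06)<.004)&(P[...,1]>0)&near((153,248),100); q=P[m][:,:2].astype(np.float32); r=cv2.minAreaRect(q);print('deck',r,np.median(z[m]))
blue=(hsv[...,0]>100)&(hsv[...,0]<130)&(hsv[...,1]>150)&near((190,241),20)
print('knob z',np.percentile(z[blue],[5,50,95]))
m=near((190,241),20)&(z>.085)&(z<.12); print('bar',circ(m)); r=cv2.minAreaRect(P[m][:,:2].astype(np.float32));print(r)
g=(hsv[...,0]>45)&(hsv[...,0]<75)&(hsv[...,1]>150)&(abs(z-.016)<.005)&(u>280 if 0 else True); r=cv2.minAreaRect(P[g][:,:2].astype(np.float32));print('tray',r,g.sum(),np.median(z[g]))
c=im[215:270,160:225]; cv2.imwrite('pics/k0.png',cv2.resize(c,None,fx=9,fy=9,interpolation=cv2.INTER_CUBIC))
red=((hsv[...,0]<8)|(hsv[...,0]>172))&(hsv[...,1]>120)&near((190,241),26);print('red',P[red].mean(0))
E
```

```text
cup [4.559e-01 3.141e-01 2.940e-02 1.342e-01 6.500e+02] [0.4562 0.3133 0.1343]
a [ 5.352e-01 -1.462e-01  2.940e-02  8.600e-02  5.480e+02] [ 0.5346 -0.1454  0.0861]
b [ 5.238e-01 -3.548e-01  2.940e-02  8.600e-02  5.450e+02] [ 0.5243 -0.3546  0.086 ]
deck ((0.47040387988090515, 0.22486218810081482), (0.1803780198097229, 0.32097718119621277), 13.035501480102539) 0.060405557493835596
knob z [0.06622452 0.07065752 0.10420156]
bar (array([4.898e-01, 1.410e-01, 2.450e-02, 1.024e-01, 1.640e+02]), array([0.4896, 0.1408, 0.1018]))
((0.48993590474128723, 0.14125914871692657), (0.014138555154204369, 0.04872623085975647), 55.02296447753906)
tray ((0.5284306406974792, -0.25053149461746216), (0.32523155212402344, 0.10746047645807266), 87.11380767822266) 3806 0.016117293240397713
red [0.4513171  0.13414916 0.06276182]
```

View pics/k0.png

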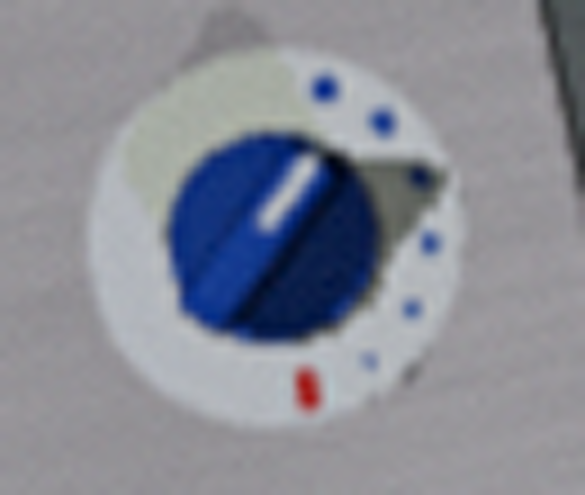

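send_rows(steps=[{"translation":[-0.4,-0.336,0],"turn":0,"claw":0.1},{"translation":[-0.4,-0.336,0],"turn":0,"claw":0.1},{"translation":[-0.4,-0.336,0],"turn":0,"claw":0.1},{"translation":[-0.4,-0.336,0],"turn":0,"claw":0.1},{"translation":[-0.4,-0.336,0],"turn":0,"claw":0.1},{"translation":[-0.4,-0.336,0],"turn":0,"claw":0.1},{"translation":[-0.4,-0.336,0],"turn":0,"claw":0.1},{"translation":[-0.4,-0.336,0],"turn":0,"claw":0.1},{"translation":[-0.4,-0.336,0],"turn":0,"claw":0.1},{"translation":[-0.4,-0.336,0],"turn":0,"claw":0.1},{"translation":[-0.4,-0.336,0],"turn":0,"claw":0.1},{"translation":[-0.4,-0.336,0],"turn":0,"claw":0.1},{"translation":[-0.4,-0.336,0],"turn":0,"claw":0.1},{"translation":[-0.4,-0.336,0],"turn":0,"claw":0.1},{"translation":[-0.4,-0.336,0],"turn":0,"claw":0.1},{"translation":[-0.4,-0.336,0],"turn":0,"claw":0.1},{"translation":[-0.4,-0.336,0],"turn":0,"claw":0.1},{"translation":[-0.4,-0.336,0],"turn":0,"claw":0.1},{"translation":[-0.4,-0.336,0],"turn":0,"claw":0.1},{"translation":[-0.4,-0.336,0],"turn":0,"claw":0.1}], grip_force=30)

```text
t: 2.1
ee_pos: [0.4884, 0.1408, 0.2052]
tcp_rot: [-0.0, 0.19, 0.982, -0.0]
ft_force: [-0.4, 0.1, -0.5]
opening: 0.0518
grasp_force: 0.0
```

```bash
cat > go.py <<'E'
import sys
from h import *
from scipy.spatial.transform import Rotation as Ro
# usage: go.py x y z ydeg -> shift in tool axes (50mm units) and turn (deg)
s=state();R=Ro.from_quat(np.roll(s['tcp_rot'],-1)).as_matrix()
yd=np.degrees(np.arctan2(R[1,1],R[0,1]));print('t',round(s['t'],2),'tcp',np.round(s['ee_pos'],4),'ydeg',round(yd,1),'zax',np.round(R[:,2],3),'q',np.round(s['joint_positions'],2),'f',np.round(s['ft_force'],1),'T',np.round(s['torque'],2),'open',round(s['opening'],4),'g',round(s['grasp_force'],1))
if len(sys.argv)>1:
    a=list(map(float,sys.argv[1:]));print('shift',np.round(R.T@(np.array(a[:3])-s['ee_pos'])/.05,3))
    if len(a)>3:
        print('turn',round((yd-a[3]+180)%360-180,1))
E
python3 go.py .4897 .1415 .073 55
```

```text
t 2.1 tcp [0.4884 0.1408 0.2052] ydeg 68.1 zax [-0.001 -0.    -1.   ] q [-0.39  0.43  0.07  1.91 -0.04  0.81  0.89] f [-0.4  0.1 -0.5] T [ 0.02 -0.04  0.04] open 0.0518 g 0.0
shift [-0.02   0.023  2.644]
turn 13.1
```

send_rows(steps=[{"translation":[-0.02,0.02,0.2],"turn":6.6,"claw":0.1},{"translation":[0,0,0.4],"turn":6.5,"claw":0.1},{"translation":[0,0,0.5],"turn":0,"claw":0.1},{"translation":[0,0,0.5],"turn":0,"claw":0.1},{"translation":[0,0,0.4],"turn":0,"claw":0.1},{"translation":[0,0,0.3],"turn":0,"claw":0.1},{"translation":[0,0,0.2],"turn":0,"claw":0.1},{"translation":[0,0,0.14],"turn":0,"claw":0.1},{"translation":[0,0,0],"turn":0,"claw":0.1},{"translation":[0,0,0],"turn":0,"claw":0.1},{"translation":[0,0,0],"turn":0,"claw":-0.9},{"translation":[0,0,0],"turn":0,"claw":-0.9},{"translation":[0,0,0],"turn":0,"claw":-0.9},{"translation":[0,0,0],"turn":0,"claw":-0.9},{"translation":[0,0,0],"turn":0,"claw":-0.9},{"translation":[0,0,0],"turn":0,"claw":-0.9},{"translation":[0,0,0],"turn":0,"claw":-0.9}])

```text
t: 3.8
ee_pos: [0.4894, 0.1421, 0.0736]
tcp_rot: [-0.0, 0.301, 0.954, -0.0]
ft_force: [-0.5, -0.7, 3.1]
opening: 0.0139
grasp_force: 30.0
```

```bash
python3 go.py .4897 .1415 .073 55
```

```text
t 3.8 tcp [0.4894 0.1421 0.0736] ydeg 54.9 zax [-0. -0. -1.] q [-0.4   0.64  0.09  2.02 -0.12  0.49  0.74] f [-0.5 -0.7  3.1] T [-0.23  0.22  0.03] open 0.0139 g 30.0
shift [-0.012 -0.007  0.011]
turn -0.1
```

send_rows(steps=[{"turn":4,"translation":[0,0,0],"claw":-0.9},{"turn":7,"translation":[0,0,0],"claw":-0.9},{"turn":7,"translation":[0,0,0],"claw":-0.9},{"turn":7,"translation":[0,0,0],"claw":-0.9},{"turn":7,"translation":[0,0,0],"claw":-0.9},{"turn":7,"translation":[0,0,0],"claw":-0.9},{"turn":7,"translation":[0,0,0],"claw":-0.9},{"turn":7,"translation":[0,0,0],"claw":-0.9},{"turn":7,"translation":[0,0,0],"claw":-0.9},{"turn":7,"translation":[0,0,0],"claw":-0.9},{"turn":7,"translation":[0,0,0],"claw":-0.9},{"turn":7,"translation":[0,0,0],"claw":-0.9},{"turn":7,"translation":[0,0,0],"claw":-0.9},{"turn":7,"translation":[0,0,0],"claw":-0.9},{"turn":7,"translation":[0,0,0],"claw":-0.9},{"turn":7,"translation":[0,0,0],"claw":-0.9},{"turn":7,"translation":[0,0,0],"claw":-0.9},{"turn":5,"translation":[0,0,0],"claw":-0.9},{"turn":0,"translation":[0,0,0],"claw":-0.9},{"turn":0,"translation":[0,0,0],"claw":-0.9}])

```text
t: 5.8
ee_pos: [0.4892, 0.1421, 0.0736]
tcp_rot: [0.0, 0.978, 0.208, -0.0]
ft_force: [-2.8, -1.7, 5.9]
opening: 0.0138
grasp_force: 30.0
```

```bash
python3 go.py .4894 .1421 .0736 -77
```

```text
t 5.8 tcp [0.4892 0.1421 0.0736] ydeg -66.0 zax [-0.001 -0.    -1.   ] q [-0.77  0.74  0.67  2.04 -0.78  0.64 -0.72] f [-2.8 -1.7  5.9] T [-0.4   0.55 -0.05] open 0.0138 g 30.0
shift [ 0.003  0.002 -0.001]
turn 11.0
```

send_rows(steps=[{"turn":4,"translation":[0,0,0],"claw":-0.9},{"turn":4,"translation":[0,0,0],"claw":-0.9},{"turn":3,"translation":[0,0,0],"claw":-0.9},{"turn":2,"translation":[0,0,0],"claw":-0.9},{"turn":0,"translation":[0,0,0],"claw":-0.9},{"turn":0,"translation":[0,0,0],"claw":-0.9}])

```text
t: 6.4
ee_pos: [0.4892, 0.1421, 0.0736]
tcp_rot: [0.0, 0.995, 0.097, -0.0]
ft_force: [-2.1, -1.0, 5.5]
opening: 0.0138
grasp_force: 30.6
```

```bash
python3 go.py .4894 .1421 .0736 -77
```

```text
t 6.4 tcp [0.4892 0.1421 0.0736] ydeg -78.9 zax [-0.001 -0.001 -1.   ] q [-0.8   0.76  0.73  2.04 -0.83  0.67 -0.89] f [-2.1 -1.   5.5] T [-0.43  0.68  0.6 ] open 0.0138 g 30.6
shift [ 0.003  0.001 -0.   ]
turn -1.9
```

send_rows(steps=[{"translation":[0,0,0],"turn":0,"claw":0.2},{"translation":[0,0,0],"turn":0,"claw":0.4},{"translation":[0,0,0],"turn":0,"claw":0.4},{"translation":[0,0,0],"turn":0,"claw":0.4},{"translation":[0,0,-0.3],"turn":0,"claw":0.4},{"translation":[0,0,-0.5],"turn":0,"claw":0.4},{"translation":[0,0,-0.5],"turn":0,"claw":1},{"translation":[0,0,-0.5],"turn":0,"claw":1},{"translation":[0,0,-0.4],"turn":-4,"claw":1},{"translation":[0,0,-0.3],"turn":-8,"claw":1},{"translation":[0,0,0],"turn":-8,"claw":1},{"translation":[0,0,0],"turn":-8,"claw":1},{"translation":[0,0,0],"turn":-8,"claw":1},{"translation":[0,0,0],"turn":-8,"claw":1},{"translation":[0,0,0],"turn":-8,"claw":1},{"translation":[0,0,0],"turn":-8,"claw":1},{"translation":[0,0,0],"turn":-8,"claw":1},{"translation":[0,0,0],"turn":-8,"claw":1},{"translation":[0,0,0],"turn":0,"claw":1}])

```text
t: 8.3
ee_pos: [0.4896, 0.1424, 0.1986]
tcp_rot: [-0.0, 0.726, 0.688, 0.0]
ft_force: [0.6, -0.6, 0.3]
opening: 0.0942
grasp_force: 0.0
```

```bash
python3 go.py .456 .3136 .198 -2.8
python3 - <<'E'
from h import *
f=np.load('/tmp/top.npz');im,d=f['im'],f['d'];o=measure(im,d);P,hsv=o['P'],o['hsv']
m=o['near']((361,223),19)&(P[...,2]<.0105)
print('nest',o['circ'](m))
E
```

```text
t 8.3 tcp [0.4896 0.1424 0.1986] ydeg -3.0 zax [-0.     0.001 -1.   ] q [-0.71  0.49  0.55  1.92 -0.34  0.82 -0.03] f [ 0.6 -0.6  0.3] T [-0.01  0.06 -0.01] open 0.0942 g 0.0
shift [ 3.384 -0.851  0.014]
turn -0.2
nest (array([ 5.278e-01, -2.529e-01,  3.790e-02,  6.300e-03,  7.040e+02]), array([ 0.5297, -0.2524,  0.0061]))
```

send_rows(steps=[{"translation":[0.2,-0.05,0],"turn":0,"claw":1},{"translation":[0.5,-0.125,0],"turn":0,"claw":1},{"translation":[0.5,-0.125,0],"turn":0,"claw":1},{"translation":[0.5,-0.125,0],"turn":0,"claw":1},{"translation":[0.5,-0.125,0],"turn":0,"claw":1},{"translation":[0.5,-0.125,0],"turn":0,"claw":1},{"translation":[0.5,-0.125,0],"turn":0,"claw":1},{"translation":[0.184,-0.051,0],"turn":0,"claw":1},{"translation":[0,0,0],"turn":0,"claw":1},{"translation":[0,0,0],"turn":0,"claw":1}])

```text
t: 9.3
ee_pos: [0.4562, 0.3125, 0.1984]
tcp_rot: [0.0, 0.726, 0.688, -0.0]
ft_force: [0.1, -0.4, 1.0]
opening: 0.094
grasp_force: 0.0
```

```bash
python3 go.py .456 .3136 .085 -2.8
python3 - <<'E'
from h import *
im,d=grab('top')
cv2.imwrite('pics/k1.png',cv2.resize(im[200:320,60:240],None,fx=4,fy=4,interpolation=cv2.INTER_CUBIC))
o=measure(im,d);P=o['P'];z=P[...,2];m=o['near']((190,241),20)&(z>.085)&(z<.12)
if m.sum()>20: print(m.sum(),cv2.minAreaRect(P[m][:,:2].astype(np.float32)))
E
```

```text
t 9.3 tcp [0.4562 0.3125 0.1984] ydeg -3.1 zax [ 0.    -0.001 -1.   ] q [-1.01  0.55  0.55  1.81 -0.36  0.88 -0.35] f [ 0.1 -0.4  1. ] T [-0.06  0.09 -0.02] open 0.094 g 0.0
shift [ 0.025 -0.006  2.268]
turn -0.3
166 ((0.48932987451553345, 0.14153340458869934), (0.048156969249248505, 0.0141976960003376), 13.36931037902832)
```

View pics/k1.png

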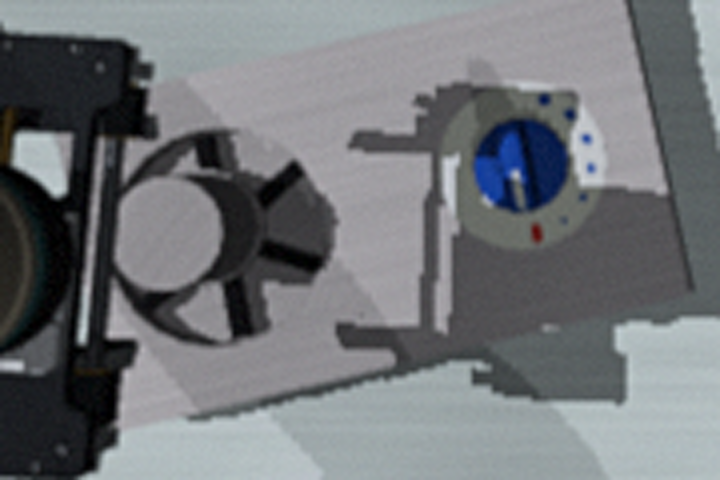

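The pointer (517,190) points at the red mark (537,232), and the bar at 13.4° matches the rinser's 13.0°, so the water is shut. The cup is still in place. Next is the grasp.

send_rows(steps=[{"translation":[0.025,0,0.2],"turn":0,"claw":1},{"translation":[0,0,0.4],"turn":0,"claw":1},{"translation":[0,0,0.5],"turn":0,"claw":1},{"translation":[0,0,0.5],"turn":0,"claw":1},{"translation":[0,0,0.4],"turn":0,"claw":1},{"translation":[0,0,0.2],"turn":0,"claw":1},{"translation":[0,0,0.07],"turn":0,"claw":1},{"translation":[0,0,0],"turn":0,"claw":0.7},{"translation":[0,0,0],"turn":0,"claw":0.5},{"translation":[0,0,0],"turn":0,"claw":0.4},{"translation":[0,0,0],"turn":0,"claw":0.3},{"translation":[0,0,0],"turn":0,"claw":0},{"translation":[0,0,0],"turn":0,"claw":0},{"translation":[0,0,0],"turn":0,"claw":0},{"translation":[0,0,0],"turn":0,"claw":0},{"translation":[0,0,0],"turn":0,"claw":0}], grip_force=20)

```text
t: 10.95
ee_pos: [0.4563, 0.3152, 0.0854]
tcp_rot: [-0.0, 0.726, 0.688, 0.0]
ft_force: [-1.1, -0.4, 6.0]
opening: 0.0593
grasp_force: 19.9
```

```bash
python3 go.py .456 .3136 .2 -2.8
```

```text
t 10.95 tcp [0.4563 0.3152 0.0854] ydeg -3.0 zax [ 0.     0.001 -1.   ] q [-0.93  0.7   0.44  1.9  -0.48  0.64 -0.25] f [-1.1 -0.4  6. ] T [ 0.    0.34 -0.02] open 0.0593 g 19.9
shift [-0.031 -0.003 -2.292]
turn -0.2
```

send_rows(steps=[{"translation":[0,0,-0.1],"turn":0,"claw":0},{"translation":[0,0,-0.2],"turn":0,"claw":0},{"translation":[0,0,-0.3],"turn":0,"claw":0},{"translation":[0,0,-0.4],"turn":0,"claw":0},{"translation":[0,0,-0.4],"turn":0,"claw":0},{"translation":[0,0,-0.4],"turn":0,"claw":0},{"translation":[0,0,-0.3],"turn":0,"claw":0},{"translation":[0,0,-0.2],"turn":0,"claw":0},{"translation":[0,0,0],"turn":0,"claw":0}], grip_force=20)

```text
t: 11.85
ee_pos: [0.4569, 0.3152, 0.2013]
tcp_rot: [0.0, 0.726, 0.688, 0.001]
ft_force: [0.6, 0.3, -0.9]
opening: 0.0595
grasp_force: 19.8
```

```bash
python3 go.py .529 -.2498 .2 -2.8
```

```text
t 11.85 tcp [0.4569 0.3152 0.2013] ydeg -3.0 zax [ 0.002  0.002 -1.   ] q [-1.01  0.55  0.55  1.8  -0.36  0.89 -0.35] f [ 0.6  0.3 -0.9] T [-0.03  0.01 -0.03] open 0.0595 g 19.8
shift [-11.209   2.039   0.012]
turn -0.2
```

send_rows(steps=[{"translation":[-0.3,0.055,0],"turn":0,"claw":0},{"translation":[-0.6,0.109,0],"turn":0,"claw":0},{"translation":[-0.6,0.109,0],"turn":0,"claw":0},{"translation":[-0.6,0.109,0],"turn":0,"claw":0},{"translation":[-0.6,0.109,0],"turn":0,"claw":0},{"translation":[-0.6,0.109,0],"turn":0,"claw":0},{"translation":[-0.6,0.109,0],"turn":0,"claw":0},{"translation":[-0.6,0.109,0],"turn":0,"claw":0},{"translation":[-0.6,0.109,0],"turn":0,"claw":0},{"translation":[-0.6,0.109,0],"turn":0,"claw":0},{"translation":[-0.6,0.109,0],"turn":0,"claw":0},{"translation":[-0.6,0.109,0],"turn":0,"claw":0},{"translation":[-0.6,0.109,0],"turn":0,"claw":0},{"translation":[-0.6,0.109,0],"turn":0,"claw":0},{"translation":[-0.6,0.109,0],"turn":0,"claw":0},{"translation":[-0.6,0.109,0],"turn":0,"claw":0},{"translation":[-0.6,0.109,0],"turn":0,"claw":0},{"translation":[-0.6,0.109,0],"turn":0,"claw":0},{"translation":[-0.45,0.08,0],"turn":0,"claw":0},{"translation":[-0.26,0.05,0],"turn":0,"claw":0}])

```text
t: 13.85
ee_pos: [0.5262, -0.2534, 0.199]
tcp_rot: [-0.001, 0.727, 0.687, -0.001]
ft_force: [-0.5, 0.1, -2.0]
opening: 0.0594
grasp_force: 19.8
```

send_rows(steps=[{"translation":[0,0,0],"turn":0,"claw":0},{"translation":[0,0,0],"turn":0,"claw":0},{"translation":[0,0,0],"turn":0,"claw":0}])

```text
t: 14.15
ee_pos: [0.5281, -0.2483, 0.1996]
tcp_rot: [-0.001, 0.725, 0.689, 0.0]
ft_force: [-0.2, 0.2, -2.0]
opening: 0.0594
grasp_force: 19.8
```

```bash
python3 go.py .529 -.2498 .06 -2.8
python3 - <<'E'
from h import *
im,d=grab('scene'); cv2.imwrite('pics/s1.png',im)
P=cloud('scene',d); s=state()
x,y,z=[P[...,i] for i in range(3)]; e=s['ee_pos']
m=(abs(z-e[2]+.01)<.008)&(np.hypot(x-e[0],y-e[1])<.05)   # cup side band just below the fingertips
for lo,hi in ((.175,.19),(.19,.196)):
    m=(z>lo)&(z<hi)&(np.hypot(x-e[0],y-e[1])<.05); q=P[m]
    if len(q)>15:
        A=np.c_[2*q[:,:2],np.ones(len(q))];w=np.linalg.lstsq(A,(q[:,:2]**2).sum(1),rcond=None)[0];print(len(q),'c',w[:2],'r',np.sqrt(w[2]+w[:2]@w[:2]))
m=(np.hypot(x-e[0],y-e[1])<.045)&(z>.1);print('lowest',np.percentile(z[m],[0.5,2,10]))
E
```

```text
t 14.15 tcp [ 0.5281 -0.2483  0.1996] ydeg -2.9 zax [-0.001  0.002 -1.   ] q [ 0.07  0.59  0.52  1.72 -0.35  0.93  0.68] f [-0.2  0.2 -2. ] T [-0.09 -0.   -0.03] open 0.0594 g 19.8
shift [-0.033  0.022  2.792]
turn -0.1
82 c [ 0.52739833 -0.24473996] r 0.02700245365683756
30 c [ 0.52636796 -0.24647277] r 0.028010292985101055
lowest [0.1702526  0.17567541 0.21655862]
```

View pics/s1.png

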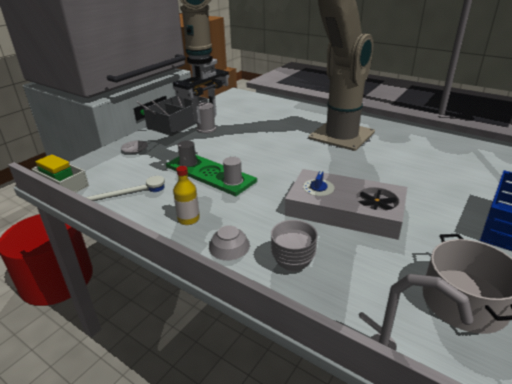

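Held upright at about (206,115). I'll check the held cup's centre against the draining cups with a fixed-radius fit, which cancels camera bias.

Run:
```python
from h import *
from scipy.optimize import least_squares
for n in ('scene','top'):
    im,d=grab(n); P=cloud(n,d); e=state()['ee_pos']; print(n,'tcp',np.round(e,4))
    for nm,c,lo,hi in (('a',(.5346,-.1454),.03,.08),('b',(.5243,-.3546),.03,.08),('held',e[:2],.178,.196)):
        q=P[(P[...,2]>lo)&(P[...,2]<hi)&(np.hypot(P[...,0]-c[0],P[...,1]-c[1])<.034)][:,:2]
        if len(q)<10: print(nm,len(q)); continue
        r=least_squares(lambda w:np.hypot(*(q-w).T)-.029,c,loss='soft_l1',f_scale=.001)
        print(nm,len(q),np.round(r.x,4),'rms',np.std(r.fun).round(4))
```

```text
scene tcp [ 0.5284 -0.2486  0.1999]
a 239 [ 0.5319 -0.1429] rms 0.0017
b 211 [ 0.5219 -0.3523] rms 0.0021
held 91 [ 0.5254 -0.2463] rms 0.0018
top tcp [ 0.5284 -0.2488  0.2   ]
a 68 [ 0.535  -0.1462] rms 0.0002
b 0
held 77 [ 0.5279 -0.2498] rms 0.0011
```

send_rows(steps=[{"translation":[-0.036,0.022,0.1],"turn":0,"claw":0},{"translation":[0,0,0.3],"turn":0,"claw":0},{"translation":[0,0,0.4],"turn":0,"claw":0},{"translation":[0,0,0.4],"turn":0,"claw":0},{"translation":[0,0,0.4],"turn":0,"claw":0},{"translation":[0,0,0.4],"turn":0,"claw":0},{"translation":[0,0,0.4],"turn":0,"claw":0},{"translation":[0,0,0.2],"turn":0,"claw":0},{"translation":[0,0,0.1],"turn":0,"claw":0},{"translation":[0,0,0],"turn":0,"claw":0},{"translation":[0,0,0],"turn":0,"claw":0},{"translation":[0,0,0],"turn":0,"claw":0},{"translation":[0,0,0],"turn":0,"claw":0}])

```text
t: 15.6
ee_pos: [0.5297, -0.2523, 0.0657]
tcp_rot: [0.001, 0.726, 0.688, 0.0]
ft_force: [-0.6, -0.2, -1.7]
opening: 0.0593
grasp_force: 19.8
```

```bash
python3 go.py .5294 -.2505 .0374 -2.8
```

```text
t 15.6 tcp [ 0.5297 -0.2523  0.0657] ydeg -3.0 zax [ 0.001 -0.    -1.   ] q [ 0.14  0.76  0.41  1.83 -0.47  0.65  0.78] f [-0.6 -0.2 -1.7] T [-0.06  0.05  0.01] open 0.0593 g 19.8
shift [ 0.035 -0.008  0.566]
turn -0.2
```

send_rows(steps=[{"translation":[0.03,0,0.1],"turn":0,"claw":0},{"translation":[0,0,0.1],"turn":0,"claw":0},{"translation":[0,0,0.1],"turn":0,"claw":0},{"translation":[0,0,0.05],"turn":0,"claw":0},{"translation":[0,0,0],"turn":0,"claw":0},{"translation":[0,0,0],"turn":0,"claw":0},{"translation":[0,0,0],"turn":0,"claw":0},{"translation":[0,0,0],"turn":0,"claw":0}])

```text
t: 16.4
ee_pos: [0.5294, -0.2506, 0.0476]
tcp_rot: [0.0, 0.726, 0.688, 0.0]
ft_force: [0.1, 0.0, -1.9]
opening: 0.0593
grasp_force: 19.8
```

```bash
python3 go.py .5294 -.2505 .0374 -2.8
```

```text
t 16.4 tcp [ 0.5294 -0.2506  0.0476] ydeg -3.0 zax [ 0. -0. -1.] q [ 0.15  0.79  0.39  1.84 -0.49  0.62  0.79] f [ 0.1  0.  -1.9] T [-0.06  0.05  0.04] open 0.0593 g 19.8
shift [ 0.003 -0.001  0.204]
turn -0.2
```

Rim is about 16 mm above the counter, at the tray's top level. I'll lower it slowly.

send_rows(steps=[{"translation":[0,0,0.05],"turn":0,"claw":0},{"translation":[0,0,0.05],"turn":0,"claw":0},{"translation":[0,0,0.04],"turn":0,"claw":0},{"translation":[0,0,0.03],"turn":0,"claw":0},{"translation":[0,0,0],"turn":0,"claw":0},{"translation":[0,0,0],"turn":0,"claw":0},{"translation":[0,0,0],"turn":0,"claw":0}])

```text
t: 17.1
ee_pos: [0.5294, -0.2506, 0.039]
tcp_rot: [0.0, 0.726, 0.688, 0.0]
ft_force: [0.3, -0.1, -1.5]
opening: 0.0594
grasp_force: 19.8
```

```bash
python3 go.py .5294 -.2505 .0374 -2.8
```

```text
t 17.1 tcp [ 0.5294 -0.2506  0.039 ] ydeg -3.0 zax [ 0. -0. -1.] q [ 0.16  0.8   0.38  1.84 -0.49  0.6   0.8 ] f [ 0.3 -0.1 -1.5] T [-0.11  0.09 -0.01] open 0.0594 g 19.8
shift [0.002 0.    0.032]
turn -0.2
```

Inside the nest with no contact yet, about 1.5 mm left.

send_rows(steps=[{"translation":[0,0,0.015],"turn":0,"claw":0},{"translation":[0,0,0.015],"turn":0,"claw":0},{"translation":[0,0,0.015],"turn":0,"claw":0},{"translation":[0,0,0],"turn":0,"claw":0},{"translation":[0,0,0],"turn":0,"claw":0},{"translation":[0,0,0],"turn":0,"claw":0}])

```text
t: 17.7
ee_pos: [0.5294, -0.2506, 0.0375]
tcp_rot: [0.0, 0.726, 0.688, 0.0]
ft_force: [-1.0, 0.2, 4.9]
opening: 0.0593
grasp_force: 20.0
```

```bash
python3 go.py .5294 -.2505 .0374 -2.8
```

```text
t 17.7 tcp [ 0.5294 -0.2506  0.0375] ydeg -3.0 zax [ 0.  0. -1.] q [ 0.16  0.8   0.38  1.84 -0.5   0.6   0.8 ] f [-1.   0.2  4.9] T [0.11 0.39 0.01] open 0.0593 g 20.0
shift [0.003 0.001 0.001]
turn -0.2
```

Contact at the expected height. I'll release and retreat.

send_rows(steps=[{"translation":[0,0,0],"turn":0,"claw":0.35},{"translation":[0,0,0],"turn":0,"claw":0.5},{"translation":[0,0,0],"turn":0,"claw":0.8},{"translation":[0,0,0],"turn":0,"claw":0.9},{"translation":[0,0,0],"turn":0,"claw":0.9},{"translation":[0,0,-0.1],"turn":0,"claw":0.9},{"translation":[0,0,-0.3],"turn":0,"claw":0.9},{"translation":[0,0,-0.5],"turn":0,"claw":0.9},{"translation":[0,0,-0.5],"turn":0,"claw":0.9},{"translation":[0,0,-0.5],"turn":0,"claw":0.9},{"translation":[0,0,-0.5],"turn":0,"claw":0.9},{"translation":[0,0,-0.5],"turn":0,"claw":0.9},{"translation":[0,0,-0.3],"turn":0,"claw":0.9},{"translation":[0.5,0,0],"turn":0,"claw":0.9},{"translation":[0.7,0,0],"turn":0,"claw":0.9},{"translation":[0.7,0,0],"turn":0,"claw":0.9},{"translation":[0.7,0,0],"turn":0,"claw":0.9},{"translation":[0.7,0,0],"turn":0,"claw":0.9},{"translation":[0.7,0,0],"turn":0,"claw":0.9},{"translation":[0.5,0,0],"turn":0,"claw":0.9}])

```text
t: 19.7
ee_pos: [0.5413, -0.0231, 0.1979]
tcp_rot: [-0.0, 0.725, 0.689, 0.001]
ft_force: [0.7, 0.7, 0.1]
opening: 0.0893
grasp_force: 0.0
```

```bash
python3 go.py
python3 - <<'E'
from h import *
im,d=grab('top'); cv2.imwrite('pics/t2.png',im);o=measure(im,d);P,circ,near=o['P'],o['circ'],o['near'];z=P[...,2]
for n,c in (('cup',(.5294,-.2505)),('a',(.5346,-.1454)),('b',(.5243,-.3546))):
    m=(np.hypot(P[...,0]-c[0],P[...,1]-c[1])<.036)&(z>.078)&(z<.1)
    if m.sum(): print(n,*circ(m),np.std(z[m]))
E
```

```text
t 19.7 tcp [ 0.5413 -0.0231  0.1979] ydeg -2.9 zax [ 0.001  0.001 -1.   ] q [-0.37  0.53  0.55  1.84 -0.36  0.86  0.3 ] f [0.7 0.7 0.1] T [-0.01  0.08 -0.04] open 0.0893 g 0.0
cup [ 5.290e-01 -2.517e-01  2.940e-02  8.610e-02  5.610e+02] [ 0.5291 -0.2506  0.086 ] 0.0022170118780302085
a [ 5.342e-01 -1.487e-01  2.820e-02  8.610e-02  2.380e+02] [ 0.5309 -0.1588  0.0861] 0.001980320742524258
b [ 5.246e-01 -3.555e-01  2.930e-02  8.600e-02  5.550e+02] [ 0.5242 -0.3543  0.0859] 0.002168552424763207
```

View pics/t2.png

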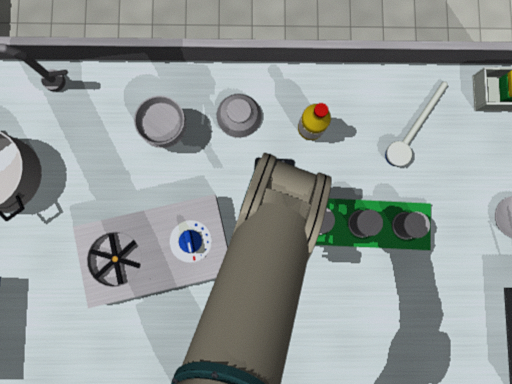

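The cup stands flat in the middle nest at px (365,222), with its top at 86 mm as expected. The knob pointer is at red (194,258). The other cups, the bowls and the soap are where they were, and the robot touches nothing.

```bash
python3 -c "from plant import hand_in; print(hand_in())"
```

```text
the job is handed in; nothing more can be done
None
```

The water is shut with the knob at its stop, the rinsed cup stands mouth down on the floor of the middle nest, nothing else was disturbed, and the job was handed in at about 20 s.

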